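Bring the battery round to the front of the bench carousel

ROBOT

A 6-joint arm with a two-finger parallel gripper is mounted at the origin on the work surface. World frame = base frame: x ahead of the robot, y to its left, z up, the work surface at z = 0. Lengths are in m, angles in degrees, forces in N, time in s.
With the tool pointing down it reaches from about 0.4 to 0.825 m from the base axis. Payload 7 kg.
Tool frame: the origin (TCP) lies midway between the tips of the shut fingers; the grasp point (between the pads) lies 19 mm behind it; z points along the fingers, y is the line along which they close (so a half turn about z gives the same grasp; the last joint's range is limited). The gripper opens to 88 mm and grips with 3 to 60 N. Pads are 19 mm wide; open, the fingers measure 130 mm over their backs; the gripper's body (78 mm by 193 mm) begins 47 mm behind the grasp point.
Start: joints at [93.627, 20.546, 0.682, 0, -70.136, -16.507], TCP at [0.15, 0.658, 0.227] pointing down, gripper open.
Joint ranges: [-176.03, 176.03], [-82.01, 121.73], [-58.28, 71.71], [-173.87, 95.51], [-174.79, -0.11], [-173.66, 173.66]. Speed limits (degrees/s): [136.94, 136.94, 172.46, 180, 180, 180].

INTERFACE

Orientations are given as [roll, pitch, yaw] about the fixed x, y, z axes, in that order (R = Rz(yaw) Ry(pitch) Rx(roll)).
In Python, from plant import ctrl gives the robot as it stands.
- The arm moves only by the tool arm_command, never from a script. Its argument "steps" is a list of rows, each an object with "translation": the shift along the tool's x, y, z in mm, a list of three; "rotation": the turn, a rotation vector about the tool's x, y, z in units of 5 degrees (1.0 is 5 degrees), a list of three; "claw": the finger opening in mm, from 0 to 87.6. In form: [{"translation": [x, y, z], "rotation": [rx, ry, rz], "claw": claw}, ...]. A call has 1 to 5 rows; each row is the pose to reach, as a shift and turn from the pose commanded when the call began, along the tool's axes at that moment; what a row does not reach only later rows make up. A row lasts 1/10 s, in which the tool goes at most 50 mm and 8.59 degrees, less where a joint would pass 70% of its speed; a pose out of reach is approached as far as the arm can. A call with a gripper value outside its range is refused whole. The fingers move at their own pace and stop on an object; the grip force is fixed at half the most. Time passes only in rows, so rows that repeat a pose let the fingers close. It gives the time, the measured TCP pose, the force, the opening and the grip force at its end, in the units of the state.
- ctrl.get_obs(): the state, without advancing time (a new reading comes with each control period).
- ctrl.snapshot(name): name is "scene" or "top" or "wrist"; returns (picture, depth): 480x640x3 uint8, red, green, blue; 480x640 float32, m along the optical axis (not along the pixel's ray), 0 where there is no reading.
- ctrl.calibration(name): a dict with "vertical_fov" (degrees; the focal length in pixels is half the picture's height over the tangent of half this angle, whatever the lens; pixels are square), "cx", "cy" (the principal point, pixels), "rvec" (rotation vector, rad) and "tvec" (3), from world to camera coordinates, as OpenCV has them; the wrist camera has in their place "hand_eye" (4x4, takes a point from camera to tool coordinates, whose origin is the TCP and whose axes are the flange's). Camera axes: x right, y down, z forward; pixel columns grow to the right and rows downward; lengths in m; the calibration is good to about 2 mm. The wrist camera is an equidistant fisheye: a pixel r from the principal point sees the ray r / f radians off the axis. A picture is of the moment at which its call begins: read the wrist's pose just before it. calibration takes no time and is no camera call.
- ctrl.close_job(): hands the job in; it is judged then, once.
The state is a dict: "clock": time; "joint_pos": joint angles; "qvel": joint speeds; "tau": joint torques, N m; "tool_pos": TCP position; "orientation": TCP orientation; "force": force on the tool from outside, world axes, zero at the start; "moment": the same for the moment, N m; "opening": finger opening in m; "gripper_force": force on a finger pad.
Only numpy, scipy, OpenCV 4.12 (cv2) and the standard library are available. Lean on these libraries where they do the work, as an engineer would, in place of code of your own. Each camera call takes 0.05 s, during which the arm holds its last target. There are 200 camera calls.

TASK

On the phone-repair bench, push the rotating parts tray round by the lugs on its rim with your fingertips until the flat phone battery standing in its cradle is at the front, lined up with the pointer on the fixed foot. Do not touch, lift or tip over the battery or the other things riding on the tray, and leave the phone and the bottle on the bench where they are. Then let go and back away.

Things in the scene. Friction and masses are not known exactly. Their poses are not given: they have to be found in the camera images.
- foot: the fixed black foot of the carousel; origin on the table (z 0) on the turning axis of the tray. A flat arm on the table, 20 mm wide and up to 11 mm high, sticks out from the foot along the foot's -x axis to 172 mm from the axis: that is the front. It faces the robot, more or less
- pointer (a point): centre of the 34 mm square aluminium plate, set cornerwise, at the outer end of the flat arm: 148 mm from the turning axis, 11 mm above the table. One of its corners points at the axis
- tray: white rotating tray: disc of 95 mm radius (28 to 40 mm above the table), lip to 50, five radial dividers to 62, hub post (32 mm wide) to 80 mm above the table, five push lugs on the rim. Origin on the table on the turning axis, z up; its -x axis runs through the cradle's middle. Turns endlessly either way on a braked bearing (about 0.7 N at a lug moves it) and stops at once where it is left
- lug0 (a point): point on the top face of push lug 0, 118 mm from the turning axis, 60 mm above the table; it lies 36 deg counterclockwise from the cradle's middle seen from above, and turns with the tray. A lug is a white block 10 mm thick along the rim, reaching from 88 to 127 mm from the axis and from 28 to 60 mm above the table, clear of the table beneath; fingertips fit between two lugs, outside the rim
- lug1 (a point): point on the top face of push lug 1, 118 mm from the turning axis, 60 mm above the table; it lies 108 deg counterclockwise from the cradle's middle seen from above, and turns with the tray. Same block as lug 0
- lug2 (a point): point on the top face of push lug 2, 118 mm from the turning axis, 60 mm above the table; it lies half a turn from the cradle's middle seen from above, and turns with the tray. Same block as lug 0
- lug3 (a point): point on the top face of push lug 3, 118 mm from the turning axis, 60 mm above the table; it lies 108 deg clockwise from the cradle's middle seen from above, and turns with the tray. Same block as lug 0
- lug4 (a point): point on the top face of push lug 4, 118 mm from the turning axis, 60 mm above the table; it lies 36 deg clockwise from the cradle's middle seen from above, and turns with the tray. Same block as lug 0
- battery: the flat black phone battery, 84 x 5 x 38 mm, standing loose on its long edge in a 16 mm high black cradle on the tray, its broad face outward; top 78 mm above the table. Origin at the middle of its underside, 72 mm from the turning axis, 40 mm above the table
- jar: small glass jar with a metal lid, 34 mm across, 36 mm high, standing loose in one of the tray's compartments; origin at the centre of its underside
- spool: pale wooden spool, 36 mm across, 30 mm high, standing loose in one of the tray's compartments; origin at the centre of its underside
- vial: amber glass vial, 26 mm across, 44 mm high, standing loose in one of the tray's compartments; origin at the centre of its underside
- phone: a phone lying face down on the bench to the left of the carousel, 145 x 70 x 9 mm; origin at the centre of its underside
- cleaner: clear cleaning bottle, 48 mm across, 110 mm high, on the bench to the right of the carousel; origin at the centre of its underside
There are look-alikes about, which are no part of the job. Several things have the shape of the spool; the one meant has the colours described above.

How it is judged (in metres and radians):
At the end, for the whole second after the job is handed in: The battery stands in its cradle at the front of the carousel, its middle within 8.5 mm (about 7 degrees) of the line from the turning axis through the pointer, the tray is still, the jar, spool and vial stand upright on the tray, and the phone and the bottle are within 15 mm of where they were (y of battery in the frame of foot between -0.0085 and 0.0085 m and x of battery in the frame of foot below -0.06 m and x of battery in the frame of tray between -0.078 and -0.066 m and height (world z) of battery between 0.035 and 0.045 m and angle between battery's own z axis and vertical below 0.25 rad and angular speed of tray below 0.03 rad/s and height (world z) of jar between 0.035 and 0.045 m and angle between each of jar, spool, vial's own z axis and vertical below 0.3 rad and height (world z) of spool between 0.035 and 0.045 m and height (world z) of vial between 0.035 and 0.045 m and distance of each of phone, cleaner from where it was at the start of the episode below 0.015 m); the robot touches nothing.
It fails at once if the robot touches one of the things riding on the tray (battery, jar, spool, vial) with more than 0.5 N (contact force between any of the arm, the fingers and battery above 0.5 N or contact force between any of the arm, the fingers and jar above 0.5 N or contact force between any of the arm, the fingers and spool above 0.5 N or contact force between any of the arm, the fingers and vial above 0.5 N).
It fails at once if one of the things riding on the tray is lifted more than 10 mm or tipped more than 0.5 rad (height (world z) of any of battery, jar, spool, vial above 0.05 m or angle between any of battery, jar, spool, vial's own z axis and vertical above 0.5 rad).
It fails at once if the phone or the bottle on the bench is moved more than 15 mm (distance of any of phone, cleaner from where it was at the start of the episode above 0.015 m).
It also fails if it takes over 56 s, if anything falls off the work surface, if the arm or the gripper's body presses on something with over 40 N, if the wrist force passes 120 N, or if a joint passes its speed limit or range.

## Working session

There is one attempt and no reset: what is moved stays moved. The work goes in short steps, Python scripts to look and compute and a tool call to move; the robot and the scene stay as the last step left them, time stands still between calls to the robot, and variables do not carry over. Pictures are saved under pics/ and viewed, at most 10 in all, crops included, and the job is handed in when it is done.

Besides the shell and the picture viewer there is one more tool, called after "Emit:" as name(argument=value, ...), one argument or row to a line, values as JSON. arm_command: Moves the arm, as the interface text tells. Its arguments: {"type":"object","properties":{"steps":{"type":"array"}},"required":["steps"]}

```bash
mkdir -p pics; cat > h.py <<'E'
import numpy as np,cv2
from plant import ctrl
from scipy.spatial.transform import Rotation as R
def px2w(name,u,v,d=None,z=None):
    c=ctrl.calibration(name);f=240/np.tan(np.radians(c["vertical_fov"])/2)
    Rm=cv2.Rodrigues(np.array(c["rvec"],float))[0];t=np.array(c["tvec"],float).ravel()
    r=np.array([(u-c["cx"])/f,(v-c["cy"])/f,1]);o=-Rm.T@t;w=Rm.T@r
    return o+w*(d if d is not None else (z-o[2])/w[2])
E
python3 - <<'E'
from h import *
for n in("scene","top"):
    p,d=ctrl.snapshot(n);cv2.imwrite(f"pics/{n}1.png",p[:,:,::-1]);np.save(f"{n}d.npy",d);print({k:np.round(v,3) for k,v in ctrl.calibration(n).items()})
print(ctrl.get_obs())
E
```

```text
{'vertical_fov': np.float64(47.624), 'cx': np.float64(318.473), 'cy': np.float64(237.594), 'rvec': array([ 2.065,  0.703, -0.347]), 'tvec': array([-0.453, -0.126,  1.472])}
{'vertical_fov': np.float64(55.95), 'cx': np.float64(316.493), 'cy': np.float64(244.26), 'rvec': array([ 2.163, -2.212,  0.078]), 'tvec': array([0.002, 0.58 , 0.981])}
{'clock': 0.1, 'joint_pos': array([ 9.36288061e+01,  2.05873498e+01,  6.40341457e-01, -1.73802659e-02,
       -7.01337317e+01, -1.65081726e+01]), 'qvel': array([-0.054418  , -0.08778452,  0.11587504, -0.02571693, -0.02240872,
        0.20730121]), 'tau': array([-1.58536190e-03, -5.84163845e+01,  2.93746966e+01,  7.01535702e+00,
        1.01955087e-02, -4.50017239e-05]), 'tool_pos': array([0.15037169, 0.65761485, 0.22572728]), 'orientation': array([ 1.79917945e+02, -7.27854873e-03, -1.28852791e+01]), 'force': array([0.1490738 , 0.07143967, 0.2120775 ]), 'moment': array([-0.03759195,  0.01863715, -0.01538316]), 'gripper_force': 0.0, 'opening': 0.08769129836517503}
```

View pics/top1.png

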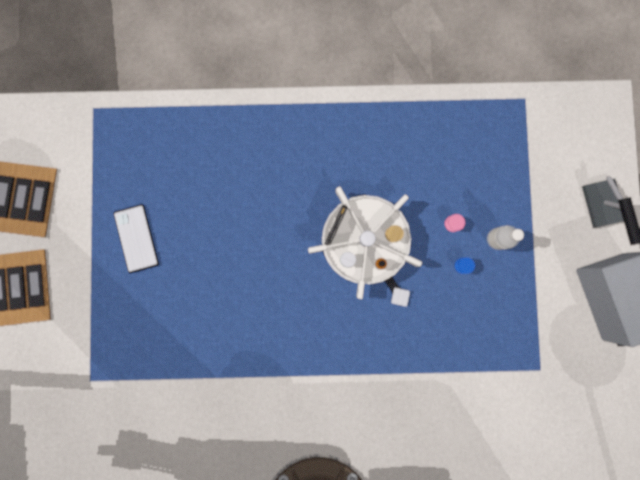

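View pics/scene1.png

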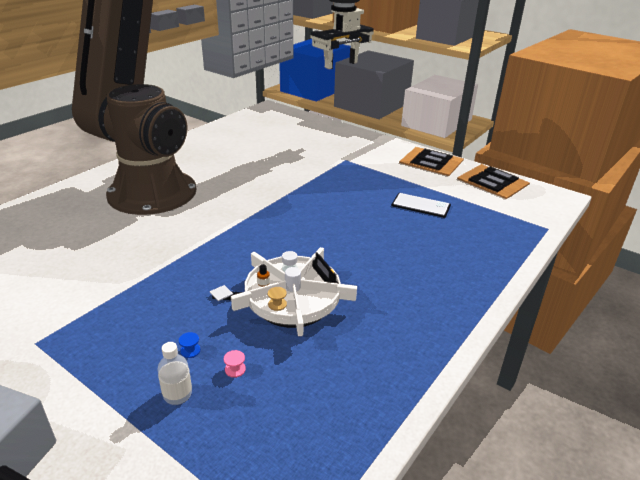

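The top view shows the hub at (368,239), pointer plate at (401,297), battery at about (338,224), and lug ends at (340,190), (404,198), (418,262), (361,296) and (311,249). The scene view agrees, with the arm well clear.

```bash
python3 - <<'E'
from h import *
c=px2w("top",368,239,z=.08);p=px2w("top",401,297,z=.011)
print("hub",c,"ptr",p,np.linalg.norm((p-c)[:2]))
a=lambda q:np.degrees(np.arctan2(q[1]-c[1],q[0]-c[0]))
print("front",a(p))
for u,v in[(340,190),(404,198),(418,262),(361,296),(311,249)]:
    q=px2w("top",u,v,z=.06);print(q.round(3),a(q).round(1),np.linalg.norm((q-c)[:2]).round(3))
q=px2w("top",338,224,z=.078);print("bat",q,a(q))
for n,u,v in[("bottle",504,238),("phone",136,238),("pink",455,223),("blue",465,265)]:print(n,px2w("top",u,v,z=.02).round(3))
im=cv2.imread("pics/top1.png")[170:320,280:440];cv2.imwrite("pics/crop1.png",cv2.resize(im,None,fx=4,fy=4,interpolation=cv2.INTER_CUBIC)[:600,:640])
E
```

```text
hub [ 0.58428894 -0.11902885  0.08      ] ptr [ 0.45896238 -0.19643953  0.011     ] 0.1473063419373232
front -148.297544272979
[ 0.693 -0.065  0.06 ] 26.7 0.121
[ 0.672 -0.201  0.06 ] -43.1 0.12
[ 0.535 -0.226  0.06 ] -115.0 0.118
[ 0.466 -0.103  0.06 ] 172.3 0.12
[0.567 0.    0.06 ] 98.1 0.121
bat [ 0.61735662 -0.0574138   0.078     ] 61.77835511432231
bottle [ 0.584 -0.428  0.02 ]
phone [0.603 0.388 0.02 ]
pink [ 0.62  -0.321  0.02 ]
blue [ 0.526 -0.339  0.02 ]
```

View pics/crop1.png

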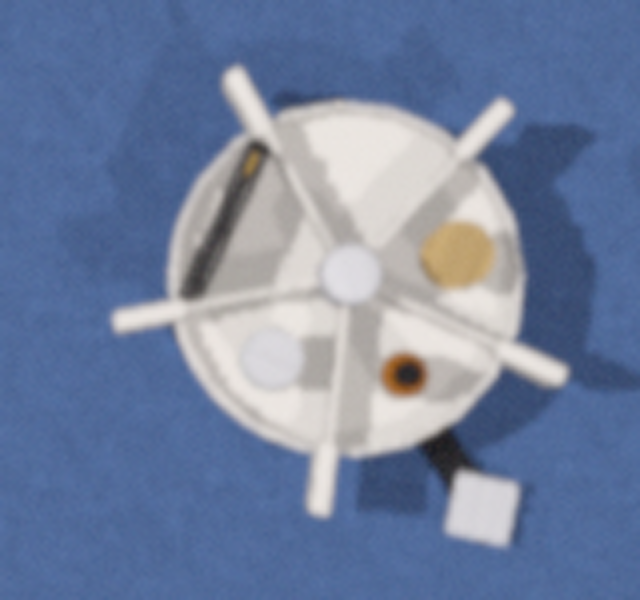

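```bash
cat >> h.py <<'E'
C=np.array([.585,-.119])
def pol(th,r=.112,z=.042,dyaw=0):
    t=np.radians(th);return [C[0]+r*np.cos(t),C[1]+r*np.sin(t),z,th+dyaw]
def plan(ts,start=None):
    if start is None:
        o=ctrl.get_obs();p=np.array(o["tool_pos"]);r=R.from_euler("xyz",o["orientation"],degrees=True);print("now",p.round(4),np.round(o["orientation"],1),"t",round(o["clock"],2),"F",np.round(o["force"],1),"j",np.round(o["joint_pos"]))
    else: p=np.array(start[:3]);r=R.from_euler("xyz",[180,0,start[3]],degrees=True)
    for t in ts:
        q=R.from_euler("xyz",[180,0,t[3]],degrees=True)
        print([round(x) if abs(x)>20 else round(x,1) for x in r.inv().apply(np.array(t[:3])-p)*1000],np.round(np.degrees((r.inv()*q).as_rotvec())/5,2).tolist())
E
python3 - <<'E'
from h import *
print(pol(-135))
plan([[.5,.35,.25,-60]])
plan([[.52,-.2,.15,-135]],[.5,.35,.25,-60])
E
```

```text
[np.float64(0.5058040405071067), np.float64(-0.19819595949289331), 0.042, -135]
now [0.1504 0.6576 0.2257] [179.9  -0.  -12.9] t 0.1 F [0.1 0.1 0.2] j [ 94.  21.   1.  -0. -70. -17.]
[409, 222, -24] [0.01, -0.01, 9.42]
[486, 258, 100] [-0.0, -0.0, 15.0]
```

Emit:
arm_command(
  steps=[
    {"translation": [409,222,-24],"rotation": [0,0,9.4],"claw": 0},
    {"translation": [409,222,-24],"rotation": [0,0,9.4],"claw": 0},
    {"translation": [409,222,-24],"rotation": [0,0,9.4],"claw": 0},
    {"translation": [409,222,-24],"rotation": [0,0,9.4],"claw": 0},
    {"translation": [409,222,-24],"rotation": [0,0,9.4],"claw": 0},
  ],
)

```text
clock: 0.6
tool_pos: [0.3388, 0.4913, 0.2393]
orientation: [180.0, -0.0, -56.2]
force: [0.0, 0.8, 0.2]
opening: 0.0531
gripper_force: 0.0
```

```bash
python3 - <<'E'
from h import *
plan([[.5,.35,.25,-60]])
E
```

```text
now [0.3388 0.4913 0.2393] [180.   -0.  -56.2] t 0.6 F [0.  0.8 0.2] j [ 74.  13.  -8.  -0. -69. -40.]
[207, -55, np.float64(-10.7)] [0.0, -0.0, 0.76]
```

Emit:
arm_command(
  steps=[
    {"translation": [207,-55,-11],"rotation": [0,0,0.8],"claw": 0},
    {"translation": [207,-55,-11],"rotation": [0,0,0.8],"claw": 0},
    {"translation": [207,-55,-11],"rotation": [0,0,0.8],"claw": 0},
    {"translation": [207,-55,-11],"rotation": [0,0,0.8],"claw": 0},
    {"translation": [207,-55,-11],"rotation": [0,0,0.8],"claw": 0},
  ],
)

```text
clock: 1.1
tool_pos: [0.5021, 0.3494, 0.2503]
orientation: [180.0, -0.0, -60.0]
force: [0.3, 0.2, -1.4]
opening: 0.0131
gripper_force: 0.0
```

```bash
python3 - <<'E'
from h import *
plan([[.52,-.2,.15,-135]])
E
```

```text
now [0.5021 0.3494 0.2503] [180.  -0. -60.] t 1.1 F [ 0.3  0.2 -1.4] j [ 53.  14.  -6.   0. -71. -23.]
[485, 259, 101] [-0.0, -0.01, 14.99]
```

Emit:
arm_command(
  steps=[
    {"translation": [485,259,100],"rotation": [0,0,15],"claw": 0},
    {"translation": [485,259,100],"rotation": [0,0,15],"claw": 0},
    {"translation": [485,259,100],"rotation": [0,0,15],"claw": 0},
    {"translation": [485,259,100],"rotation": [0,0,15],"claw": 0},
    {"translation": [485,259,100],"rotation": [0,0,15],"claw": 0},
  ],
)

```text
clock: 1.6
tool_pos: [0.5077, 0.1051, 0.2053]
orientation: [180.0, 0.0, -103.1]
force: [1.6, 0.5, -0.2]
opening: 0.0006
gripper_force: 0.0
```

```bash
python3 - <<'E'
from h import *
plan([pol(-137,.135,.15)])
E
```

```text
now [0.5077 0.1051 0.2053] [ 180.     0.  -103.1] t 1.6 F [ 1.6  0.5 -0.2] j [ 33.   7. -21.  -0. -63. -47.]
[313, -51, 55] [0.0, 0.0, 6.77]
```

Emit:
arm_command(
  steps=[
    {"translation": [313,-51,55],"rotation": [0,0,6.8],"claw": 0},
    {"translation": [313,-51,55],"rotation": [0,0,6.8],"claw": 0},
    {"translation": [313,-51,55],"rotation": [0,0,6.8],"claw": 0},
    {"translation": [313,-51,55],"rotation": [0,0,6.8],"claw": 0},
    {"translation": [313,-51,55],"rotation": [0,0,6.8],"claw": 0},
  ],
)

```text
clock: 2.1
tool_pos: [0.4924, -0.1407, 0.1627]
orientation: [-180.0, 0.0, -137.1]
force: [1.6, 0.4, -0.1]
opening: 0.0002
gripper_force: 0.0
```

Emit:
arm_command(
  steps=[
    {"translation": [313,-51,55],"rotation": [0,0,0],"claw": 0},
  ],
)

```text
clock: 2.2
tool_pos: [0.4642, -0.1803, 0.1538]
orientation: [-180.0, -0.0, -136.8]
force: [-0.5, -0.9, -0.3]
opening: 0.0005
gripper_force: 0.0
```

```bash
python3 - <<'E'
from h import *
p,d=ctrl.snapshot("wrist");cv2.imwrite("pics/w1.png",p[:,:,::-1])
plan([pol(-137,.13,.15),pol(-137,.13,.1),pol(-137,.13,.055),pol(-137,.13,.042),pol(-137,.114,.042)])
E
```

```text
now [ 0.4569 -0.1829  0.1518] [ 179.8   -0.2 -137. ] t 2.25 F [-8.9 -3.2 -2.9] j [  1.   7. -28.  -0. -55. -48.]
[np.float64(-7.2), -41, np.float64(1.6)] [0.05, -0.04, -0.0]
[np.float64(-7.4), -41, 52] [0.05, -0.04, -0.0]
[np.float64(-7.6), -41, 97] [0.05, -0.04, -0.0]
[np.float64(-7.6), -41, 110] [0.05, -0.04, -0.0]
[-24, -41, 110] [0.05, -0.04, -0.0]
```

View pics/w1.png

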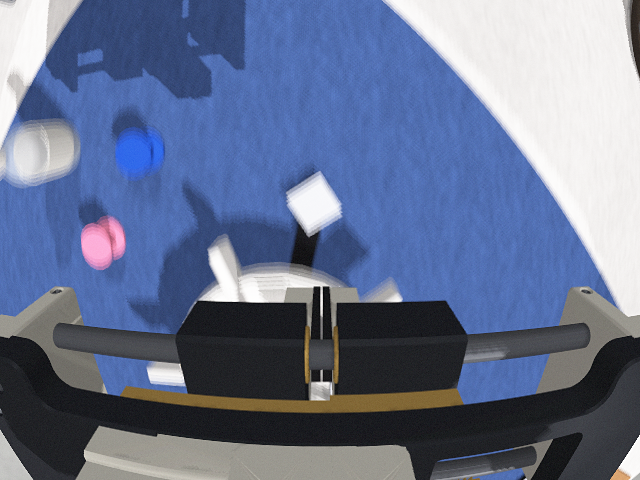

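The wrist view shows the pointer at (315,203), lug 2 at (222,265) and lug 1 at (385,293), with the fingers between them and clear.

Emit:
arm_command(
  steps=[
    {"translation": [-7,-41,2],"rotation": [0,0,0],"claw": 0},
    {"translation": [-7,-41,2],"rotation": [0,0,0],"claw": 0},
    {"translation": [-7,-41,40],"rotation": [0,0,0],"claw": 0},
    {"translation": [-7,-41,75],"rotation": [0,0,0],"claw": 0},
    {"translation": [-7,-41,75],"rotation": [0,0,0],"claw": 0},
  ],
)

```text
clock: 2.75
tool_pos: [0.4927, -0.2024, 0.0753]
orientation: [179.6, -0.3, -136.9]
force: [-0.9, 0.4, -0.5]
opening: 0.0005
gripper_force: 0.0
```

```bash
python3 - <<'E'
from h import *
plan([pol(-137,.13,.055),pol(-137,.13,.042),pol(-137,.114,.042)])
E
```

```text
now [ 0.4927 -0.2024  0.0753] [ 179.6   -0.3 -136.9] t 2.75 F [-0.9  0.4 -0.5] j [ -1.  16. -28.  -0. -46. -46.]
[np.float64(5.5), np.float64(-2.1), 20] [0.08, -0.06, 0.03]
[np.float64(5.4), np.float64(-2.1), 33] [0.08, -0.06, 0.03]
[np.float64(-10.6), np.float64(-2.2), 33] [0.08, -0.06, 0.03]
```

Emit:
arm_command(
  steps=[
    {"translation": [5.5,-2,15],"rotation": [0.08,-0.06,0],"claw": 0},
    {"translation": [5.5,-2,33],"rotation": [0.08,-0.06,0],"claw": 0},
    {"translation": [-4,-2,33],"rotation": [0.08,-0.06,0],"claw": 0},
    {"translation": [-10.5,-2,33],"rotation": [0.08,-0.06,0],"claw": 0},
    {"translation": [-10.5,-2,33],"rotation": [0.08,-0.06,0],"claw": 0},
  ],
)

```text
clock: 3.25
tool_pos: [0.5074, -0.1968, 0.0481]
orientation: [-179.5, 0.4, -136.7]
force: [0.6, -1.3, 0.5]
opening: 0.0006
gripper_force: 0.0
```

```bash
python3 - <<'E'
from h import *
p,d=ctrl.snapshot("scene");im=p[220:350,180:400,::-1];cv2.imwrite("pics/s2.png",cv2.resize(im,None,fx=3.6,fy=3.6,interpolation=cv2.INTER_CUBIC))
plan([pol(-137+4*k,.113) for k in range(1,6)])
E
```

```text
now [ 0.5067 -0.197   0.0479] [-179.5    0.4 -136.7] t 3.3 F [0.3 0.6 0.1] j [ -1.  19. -29.   0. -42. -46.]
[np.float64(2.4), np.float64(-4.2), np.float64(5.9)] [-0.1, 0.07, -0.75]
[np.float64(1.6), np.float64(-12.0), np.float64(6.0)] [-0.1, 0.07, -1.55]
[np.float64(0.2), np.float64(-19.8), np.float64(6.0)] [-0.11, 0.07, -2.35]
[np.float64(-1.6), -27, np.float64(6.1)] [-0.11, 0.06, -3.15]
[np.float64(-4.0), -35, np.float64(6.2)] [-0.11, 0.06, -3.95]
```

View pics/s2.png

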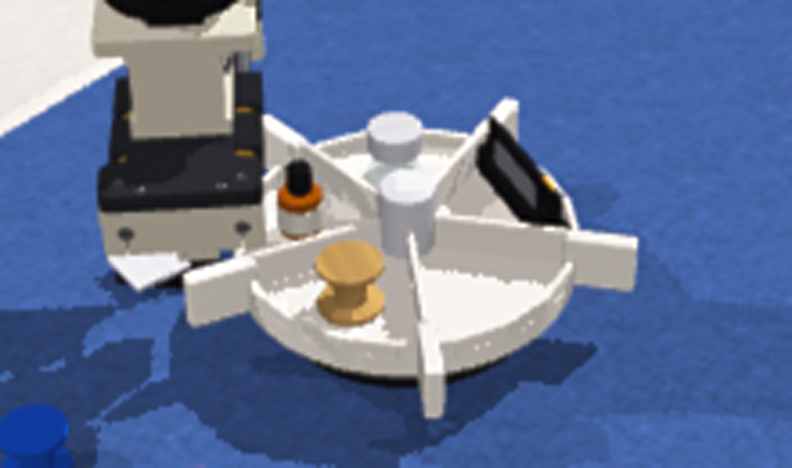

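The fingers sit between lugs 1 and 2, outside the rim, with lug 2 at (225,285) in the crop ahead of them. Start pushing counterclockwise.

Emit:
arm_command(
  steps=[
    {"translation": [2,-4,2],"rotation": [-0.05,0.04,-0.8],"claw": 0},
    {"translation": [1.5,-12,3],"rotation": [-0.05,0.04,-1.6],"claw": 0},
    {"translation": [0,-20,3],"rotation": [-0.05,0.04,-2.4],"claw": 0},
    {"translation": [-2,-27,3],"rotation": [-0.05,0.04,-3.2],"claw": 0},
    {"translation": [-4,-35,3],"rotation": [-0.05,0.04,-4],"claw": 0},
  ],
)

```text
clock: 3.8
tool_pos: [0.532, -0.2204, 0.0445]
orientation: [-179.8, -0.0, -116.7]
force: [-0.4, 1.8, -0.4]
opening: 0.0005
gripper_force: 0.5
```

```bash
cat >> h.py <<'E'
def st():
    p=np.array(ctrl.get_obs()["tool_pos"])[:2]-C;print("polar",np.degrees(np.arctan2(p[1],p[0])).round(1),np.linalg.norm(p).round(4))
E
python3 - <<'E'
from h import *
p,d=ctrl.snapshot("top");cv2.imwrite("pics/t2.png",cv2.resize(p[170:320,280:440,::-1],None,fx=4,fy=4,interpolation=cv2.INTER_CUBIC))
st();plan([pol(-117+4*k,.113,.045) for k in range(1,6)])
E
```

```text
polar -116.8 0.1142
now [ 0.5335 -0.2209  0.0446] [-179.7   -0.  -116.4] t 3.85 F [ 1.3 -0.6  1.1] j [ -3.  22. -25.   0. -43. -23.]
[np.float64(-1.4), np.float64(-7.5), np.float64(-0.3)] [-0.06, -0.0, -0.68]
[np.float64(-2.1), np.float64(-15.3), np.float64(-0.3)] [-0.06, -0.0, -1.48]
[np.float64(-3.4), -23, np.float64(-0.3)] [-0.05, -0.01, -2.28]
[np.float64(-5.2), -31, np.float64(-0.2)] [-0.05, -0.01, -3.08]
[np.float64(-7.6), -38, np.float64(-0.2)] [-0.05, -0.01, -3.88]
```

View pics/t2.png

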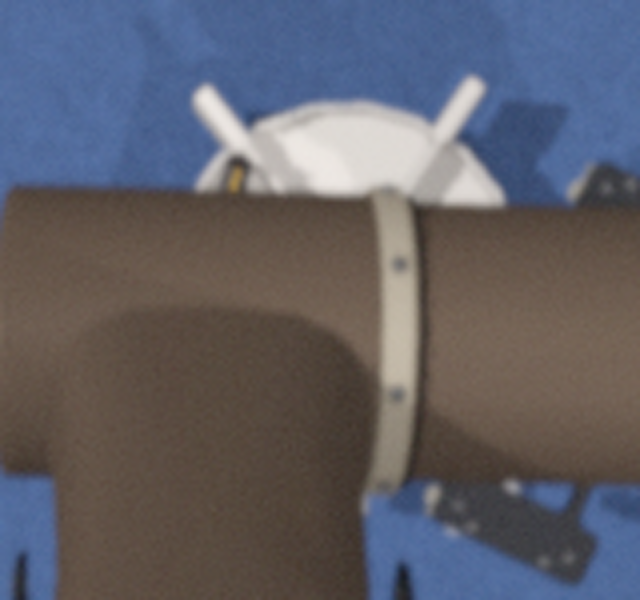

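Lug 4 has moved to (205,95) in the crop, so the tray has turned about 10° and the push works; the finger trails lug 2 by about 11°. The arm hides the rest of the tray. Continue along the arc.

Emit:
arm_command(
  steps=[
    {"translation": [-1,-9.5,0],"rotation": [0,0,-1],"claw": 0},
    {"translation": [-2.5,-19,0],"rotation": [0,0,-2],"claw": 0},
    {"translation": [-4.5,-28.5,0],"rotation": [0,0,-3],"claw": 0},
    {"translation": [-7.5,-38,0],"rotation": [0,0,-4],"claw": 0},
    {"translation": [-11.5,-47.5,0],"rotation": [0,0,-5],"claw": 0},
  ],
)

```text
clock: 4.35
tool_pos: [0.5795, -0.2317, 0.0446]
orientation: [-179.8, -0.1, -91.7]
force: [-0.6, -1.5, -0.7]
opening: 0.0009
gripper_force: 0.6
```

```bash
python3 - <<'E'
from h import *
st();plan([pol(-92+5*k,.113,.045) for k in (1,3,5)])
E
```

```text
polar -92.8 0.1128
now [ 0.5795 -0.2317  0.0446] [-1.798e+02 -1.000e-01 -9.170e+01] t 4.35 F [-0.6 -1.5 -0.7] j [ -4.  25. -18.   0. -46.   2.]
[np.float64(-0.2), np.float64(-11.4), np.float64(-0.4)] [-0.03, -0.02, -0.94]
[np.float64(-3.5), -31, np.float64(-0.4)] [-0.03, -0.02, -2.94]
[np.float64(-10.2), -49, np.float64(-0.3)] [-0.03, -0.03, -4.94]
```

Emit:
arm_command(
  steps=[
    {"translation": [-0.5,-10,0],"rotation": [0,0,-1],"claw": 0},
    {"translation": [-1.5,-20,0],"rotation": [0,0,-2],"claw": 0},
    {"translation": [-4,-29.5,0],"rotation": [0,0,-3],"claw": 0},
    {"translation": [-7,-39,0],"rotation": [0,0,-4],"claw": 0},
    {"translation": [-10.5,-48,0],"rotation": [0,0,-5],"claw": 0},
  ],
)

```text
clock: 4.85
tool_pos: [0.6282, -0.2227, 0.0448]
orientation: [-179.9, -0.2, -66.7]
force: [-0.1, -1.3, 1.1]
opening: 0.0003
gripper_force: 0.6
```

```bash
python3 - <<'E'
from h import *
st();plan([pol(-67+5*k,.113,.045) for k in (1,3,5)])
E
```

```text
polar -67.4 0.1123
now [ 0.6282 -0.2227  0.0448] [-179.9   -0.2  -66.7] t 4.85 F [-0.1 -1.3  1.1] j [ -3.  29. -13.   0. -49.  26.]
[np.float64(0.3), np.float64(-10.6), np.float64(-0.2)] [-0.02, -0.04, -0.94]
[np.float64(-3.0), -30, np.float64(-0.2)] [-0.02, -0.04, -2.94]
[np.float64(-9.6), -49, np.float64(-0.1)] [-0.02, -0.04, -4.94]
```

Emit:
arm_command(
  steps=[
    {"translation": [-0.5,-10,0],"rotation": [0,0,-1],"claw": 0},
    {"translation": [-1.5,-20,0],"rotation": [0,0,-2],"claw": 0},
    {"translation": [-3.5,-29.5,0],"rotation": [0,0,-3],"claw": 0},
    {"translation": [-6.5,-39,0],"rotation": [0,0,-4],"claw": 0},
    {"translation": [-10,-48,0],"rotation": [0,0,-5],"claw": 0},
  ],
)

```text
clock: 5.35
tool_pos: [0.6686, -0.1944, 0.045]
orientation: [-179.9, -0.2, -41.7]
force: [-0.4, -1.8, -1.4]
opening: 0.0004
gripper_force: 0.6
```

```bash
python3 - <<'E'
from h import *
st();plan([pol(-42+5*k,.113,.045) for k in (1,3,5)])
E
```

```text
polar -42.1 0.1126
now [ 0.6686 -0.1944  0.045 ] [-179.9   -0.2  -41.7] t 5.35 F [-0.4 -1.8 -1.4] j [ -0.  31.  -8.   0. -51.  48.]
[np.float64(-0.0), np.float64(-10.0), np.float64(-0.0)] [-0.01, -0.05, -0.94]
[np.float64(-3.3), -29, np.float64(-0.0)] [-0.0, -0.05, -2.94]
[np.float64(-10.0), -48, np.float64(-0.0)] [-0.0, -0.05, -4.94]
```

Emit:
arm_command(
  steps=[
    {"translation": [-0.5,-10,0],"rotation": [0,0,-1],"claw": 0},
    {"translation": [-1.5,-20,0],"rotation": [0,0,-2],"claw": 0},
    {"translation": [-3.5,-29.5,0],"rotation": [0,0,-3],"claw": 0},
    {"translation": [-6.5,-39,0],"rotation": [0,0,-4],"claw": 0},
    {"translation": [-10,-48,0],"rotation": [0,0,-5],"claw": 0},
  ],
)

```text
clock: 5.85
tool_pos: [0.6934, -0.1518, 0.0451]
orientation: [180.0, -0.3, -16.7]
force: [0.5, -1.7, -0.6]
opening: 0.0006
gripper_force: 0.6
```

```bash
python3 - <<'E'
from h import *
st();plan([pol(-17+5*k,.113,.045) for k in (1,3,5)])
E
```

```text
polar -16.8 0.1132
now [ 0.6934 -0.1518  0.0451] [180.   -0.3 -16.7] t 5.85 F [ 0.5 -1.7 -0.6] j [  3.  32.  -6.   0. -51.  70.]
[np.float64(-0.6), np.float64(-9.5), np.float64(0.1)] [0.01, -0.06, -0.94]
[np.float64(-3.9), -29, np.float64(0.0)] [0.01, -0.05, -2.94]
[np.float64(-10.5), -47, np.float64(-0.0)] [0.02, -0.05, -4.94]
```

Emit:
arm_command(
  steps=[
    {"translation": [-0.5,-10,0],"rotation": [0,0,-1],"claw": 0},
    {"translation": [-2,-19.5,0],"rotation": [0,0,-2],"claw": 0},
    {"translation": [-4,-29,0],"rotation": [0,0,-3],"claw": 0},
    {"translation": [-7,-38,0],"rotation": [0,0,-4],"claw": 0},
    {"translation": [-10.5,-47,0],"rotation": [0,0,-5],"claw": 0},
  ],
)

```text
clock: 6.35
tool_pos: [0.6971, -0.1036, 0.0452]
orientation: [179.9, -0.3, 8.3]
force: [1.8, -0.4, 0.2]
opening: 0.0002
gripper_force: 0.6
```

Emit:
arm_command(
  steps=[
    {"translation": [-0.5,-8,0],"rotation": [0,0,-0.8],"claw": 0},
    {"translation": [-0.5,-8,0],"rotation": [0,0,-0.8],"claw": 0},
  ],
)

```text
clock: 6.55
tool_pos: [0.6948, -0.0951, 0.0449]
orientation: [179.9, -0.2, 12.2]
force: [-0.0, 0.3, -0.8]
opening: 0.0008
gripper_force: 0.0
```

```bash
python3 - <<'E'
from h import *
p,d=ctrl.snapshot("scene");im=p[200:350,160:400,::-1];cv2.imwrite("pics/s3.png",cv2.resize(im,None,fx=3.3,fy=3.3,interpolation=cv2.INTER_CUBIC))
p,d=ctrl.snapshot("top");cv2.imwrite("pics/t3.png",cv2.resize(p[170:320,280:440,::-1],None,fx=4,fy=4,interpolation=cv2.INTER_CUBIC))
st();plan([pol(12+4*k,.113,.045) for k in (1,2,3)])
E
```

```text
polar 11.9 0.112
now [ 0.6946 -0.096   0.0446] [179.9  -0.2  12. ] t 6.65 F [-1.2 -0.2 -0. ] j [  8.  31.  -8.   0. -51.  94.]
[np.float64(0.7), np.float64(-8.2), np.float64(-0.5)] [0.03, -0.03, -0.79]
[np.float64(-0.1), np.float64(-16.0), np.float64(-0.5)] [0.03, -0.03, -1.59]
[np.float64(-1.4), -24, np.float64(-0.5)] [0.03, -0.03, -2.39]
```

View pics/t3.png

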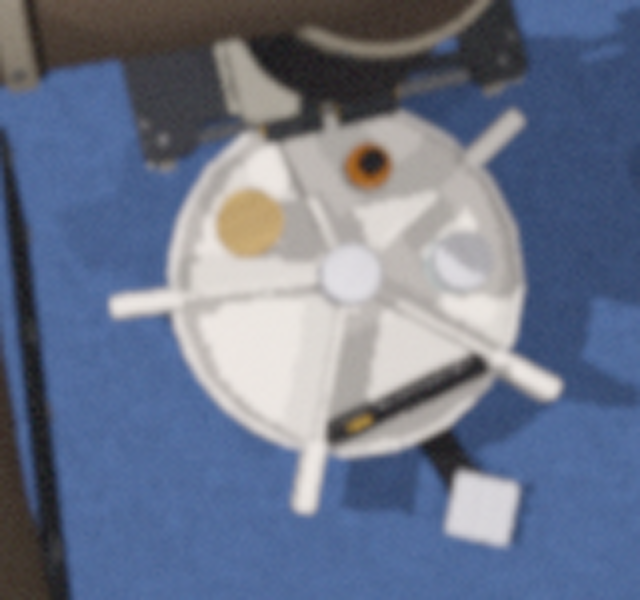

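The top view shows the battery at about (410,398) near the front, the lug ends at (513,122), (550,386), (306,500) and (124,304), and the pointer plate centred at (483,508). A few more degrees are needed.

```bash
python3 - <<'E'
from h import *
w=lambda u,v,z:px2w("top",280+(u+.5)/4-.5,170+(v+.5)/4-.5,z=z)[:2]
a=lambda q,c:np.degrees(np.arctan2(q[1]-c[1],q[0]-c[0]))
h=w(351,275,.08);p=w(483,508,.011)
for c in(h,C,p+0.148*(C-p)/np.linalg.norm(C-p)):
    f=a(p,c)
    L=[(a(w(u,v,.06),c)+o+360)%360 for u,v,o in[(513,122,108),(550,386,36),(306,500,-36),(124,304,-108)]]
    L=[(x) for x in L]
    b=a(w(409,398,.078),c)%360
    print(c.round(4),"front",(f%360).round(1),"cradle",np.round(L,1),"mean",np.mean(L).round(1),"bat",b.round(1),"lug")
E
```

```text
[ 0.5856 -0.1178] front 211.6 cradle [ 59.8 276.6 131.9 347.4] mean 203.9 bat 203.7 lug
[ 0.585 -0.119] front 211.3 cradle [ 60.4 276.5 131.3 347. ] mean 203.8 bat 203.0 lug
[ 0.5863 -0.1182] front 211.3 cradle [ 59.7 276.2 131.8 347.7] mean 203.8 bat 203.2 lug
```

The cradle is at 203.9° and the front at 211.4°, so about 7.5° more.

Emit:
arm_command(
  steps=[
    {"translation": [0.5,-5,0],"rotation": [0,0,-0.5],"claw": 0},
    {"translation": [0.5,-10,0],"rotation": [0,0,-1],"claw": 0},
    {"translation": [0,-15,0],"rotation": [0,0,-1.5],"claw": 0},
    {"translation": [0,-15,0],"rotation": [0,0,-1.5],"claw": 0},
  ],
)

```text
clock: 7.05
tool_pos: [0.6912, -0.0816, 0.0441]
orientation: [179.9, -0.1, 19.6]
force: [0.4, 0.2, 0.3]
opening: 0.0004
gripper_force: 0.0
```

```bash
python3 - <<'E'
from h import *
p,d=ctrl.snapshot("top");cv2.imwrite("pics/t4.png",cv2.resize(p[170:320,280:440,::-1],None,fx=4,fy=4,interpolation=cv2.INTER_CUBIC))
st();plan([pol(18,.113,.045)])
E
```

```text
polar 19.3 0.1127
now [ 0.6913 -0.0817  0.0441] [ 1.799e+02 -1.000e-01  1.950e+01] t 7.1 F [-0.8  0.2  1. ] j [  9.  31.  -8.   0. -51. 100.]
[np.float64(0.3), np.float64(2.6), np.float64(-0.9)] [0.03, -0.03, 0.3]
```

View pics/t4.png

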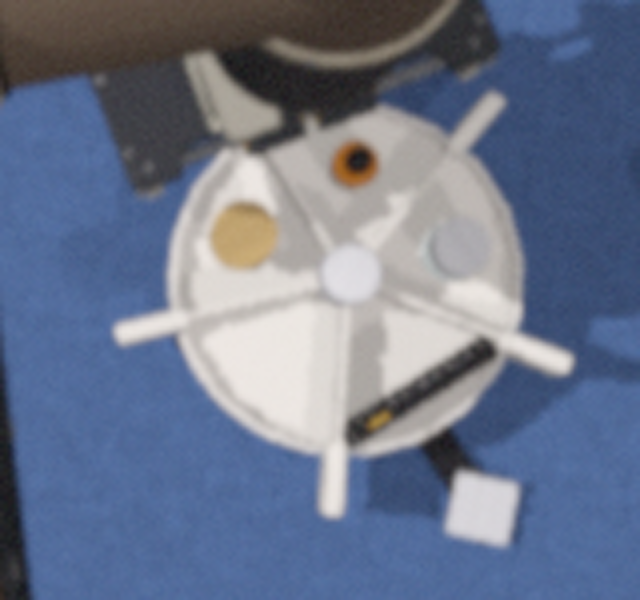

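The battery is centred at about (421,391), the lug ends are at (494,103), (561,361), (333,505) and (127,331), and the plate is at (483,508).

```bash
python3 - <<'E'
from h import *
w=lambda u,v,z:px2w("top",280+(u+.5)/4-.5,170+(v+.5)/4-.5,z=z)[:2]
a=lambda q,c:np.degrees(np.arctan2(q[1]-c[1],q[0]-c[0]))
h=w(351,275,.08);p=w(483,508,.011)
for c in(h,C):
    L=[(a(w(u,v,.06),c)-o)%360 for u,v,o in[(494,103,108),(561,361,36),(333,505,-36),(127,331,-108)]]
    print("front",(a(p,c)%360).round(1),"cradle",np.round(L,1),np.mean(L).round(1),"bat",(a(w(421,391,.078),c)%360).round(1))
plan([pol(16,.113,.045),pol(16,.14,.045),pol(16,.15,.08),pol(16,.15,.13),pol(16,.15,.2)])
E
```

```text
front 211.6 cradle [210.5 211.4 210.8 210.3] 210.7 bat 209.6
front 211.3 cradle [211.1 211.5 210.2 209.9] 210.7 bat 209.0
now [ 0.6913 -0.0817  0.0441] [ 1.799e+02 -1.000e-01  1.950e+01] t 7.1 F [-0.8  0.2  1. ] j [  9.  31.  -8.   0. -51. 100.]
[np.float64(0.1), np.float64(6.5), np.float64(-0.9)] [0.03, -0.03, 0.7]
[27, np.float64(8.2), np.float64(-0.8)] [0.03, -0.03, 0.7]
[37, np.float64(8.9), -36] [0.03, -0.03, 0.7]
[37, np.float64(9.0), -86] [0.03, -0.03, 0.7]
[37, np.float64(9.2), -156] [0.03, -0.03, 0.7]
```

Aligned within about 1–2° (tolerance 7°). Back off tangentially, outward, then up.

Emit:
arm_command(
  steps=[
    {"translation": [0,7,0],"rotation": [0,0,0],"claw": 0},
    {"translation": [27,8,-1],"rotation": [0,0,0],"claw": 0},
    {"translation": [37,9,-30],"rotation": [0,0,0],"claw": 0},
    {"translation": [37,9,-76],"rotation": [0,0,0],"claw": 0},
    {"translation": [37,9,-120],"rotation": [0,0,0],"claw": 0},
  ],
)

```text
clock: 7.6
tool_pos: [0.7289, -0.0782, 0.1646]
orientation: [179.9, -0.0, 19.6]
force: [0.3, 0.7, 0.4]
opening: 0.0005
gripper_force: 0.0
```

Emit:
arm_command(
  steps=[
    {"translation": [0,0,-45],"rotation": [0,0,0],"claw": 0},
    {"translation": [0,0,-45],"rotation": [0,0,0],"claw": 0},
    {"translation": [0,0,-45],"rotation": [0,0,0],"claw": 0},
  ],
)

```text
clock: 7.9
tool_pos: [0.7295, -0.0779, 0.2109]
orientation: [179.8, -0.3, 19.6]
force: [-0.7, 1.0, -1.0]
opening: 0.0002
gripper_force: 0.0
```

```bash
python3 - <<'E'
from h import *
p,d=ctrl.snapshot("scene");cv2.imwrite("pics/s5.png",p[:,:,::-1]);print(ctrl.get_obs()["force"],ctrl.get_obs()["tool_pos"])
E
```

```text
[ 0.53439886 -0.08572883 -0.75600918] [ 0.7286294  -0.07779215  0.20901523]
```

View pics/s5.png

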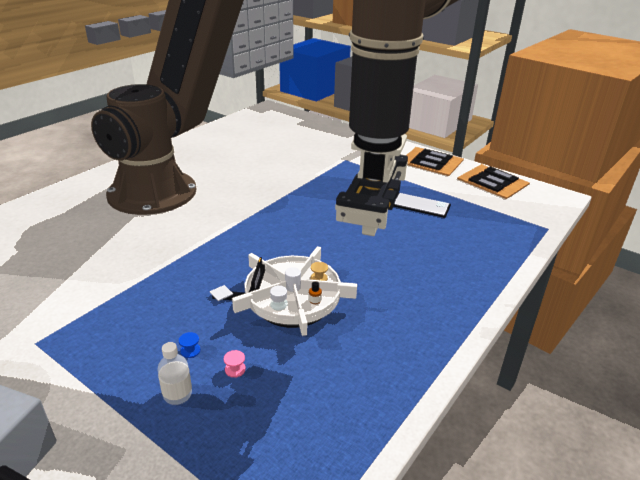

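The battery stands at (258,275) facing the pointer at (222,293). The jar, spool and vial are upright, the phone and bottle have not moved, and the arm is clear.

```bash
python3 -c "
from plant import ctrl
print(ctrl.close_job())"
```

```text
the job is handed in; nothing more can be done
None
```

The job is handed in: I turned the tray counterclockwise by one lug until the battery stood at the front, about 1–2° off the pointer line by camera (7° allowed), with the jar, spool and vial upright, the phone and bottle unmoved, and the arm backed clear; no verdict was returned.

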